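Index the rotary jar filler and pin it

TASK

Work the ratchet hand lever of the rotary filling table, pulling it right to its stop and letting it spring back each time, until the one open jar stands exactly under the hopper spout; turn the plate only with the lever. Then take the steel lock pin out of the wooden block and push it fully home through the lock bracket and the hole of the index plate beneath it, and let go. Leave the other things on the bench where they are.

Things in the scene. Friction and masses are not known exactly. Their poses are not given: they have to be found in the camera images.
- carousel (a joint): Angle of the index plate (rad), growing clockwise seen from above; 0 = open jar under the spout. 12 stations, 0.524 apart. Starts two to four strokes short (-2.1 to -0.75), often between stations: the first stroke then takes up only the remainder. A holding pawl bars turning back (0.01 play), so a stroke too many cannot be undone. Stiff (0.9 N m), stays where left.
- lever (a joint): Angle of the hand lever about the same upright axis (rad): 0 at rest, 0.614 at its stop, growing clockwise seen from above (handle drawn towards the robot). A spring returns it to 0. It idles for up to 0.09 rad, then drives the plate; only at the stop is the plate exactly at a station, never past it. 7 to 9 N at the handle, more on the stop. Let it right back before the next pull.
- lever_grip (a point): Middle of the upright black handle on the lever's end, at the machine's right seen from the robot: a round post 25 mm across, vertical, from 49 mm below to 31 mm above this point (top 146 mm above the bench), 215 mm from the lever's axis, free all round. Under it the flat lever bar, top 58 mm above the bench, runs in beneath the plate.
- pivot (a point): Point on the upright axis about which plate and lever turn, level with the plate's top face (78 mm above the bench). Axes of the machine: +y towards spout and hopper column, -x towards the lock bracket (on the robot's side), z up.
- index_plate: Twelve-sided aluminium plate, 308 mm across flats, 12 mm thick, top 78 mm above the bench, with twelve amber jars 40 mm across on a 98 mm radius and a 14.5 mm through hole per station on a 138 mm radius. Eleven jars wear flat metal lids (tops 134 mm above the bench), one is open (rim 124 mm). Not to be pushed by the robot. Origin on the turning axis at bench level.
- open_jar (a point): Centre of the rim of the one jar without a lid.
- spout (a point): Centre of the lower end of the steel hopper's spout, 24 mm across, 150 mm above the bench, straight above where the open jar must stand. Hopper (106 mm across) and column (117 mm further out along the machine's +y) rise to 356 mm above the bench.
- lock_hole (a point): Centre of the upper mouth of the vertical 14.5 mm hole in the lock bracket's steel ear, on the ear's top face 97 mm above the bench; axes as pivot. The ear is 14 mm thick, 44 mm wide, reaches 12 mm inwards and 55 mm outwards of the hole and stands 5 mm over the plate. A plate hole lies straight under it when the plate is at a station.
- lock_pin: Loose steel lock pin, about 0.12 kg, upright in the block, nose 8 mm above the bench. Origin at the nose tip, z along the pin: taper 5 to 12 mm across over 10 mm, 12 mm shank, 22 mm collar from 42 to 47 mm, 12 mm neck, round knurled grip 23 mm across from 85 to 125 mm (the top). Fully home, the collar sits on the ear and the tip is 42 mm below lock_hole.
- pin_grip (a point): Middle of the pin's knurled grip, on its axis 105 mm above the tip.
- pin_block: Fixed wooden block, 60 (x) x 160 (y) x 50 mm high, origin under its centre. The pin stands in a 14.5 mm hole, 44 mm deep, 50 mm from the centre along +y; a short wooden tamper, its top 108 mm above the bench, stands 55 mm along -y, with an empty hole between.
- jar_a: Bystander: closed clear jar with a screw lid, 68 mm across, 95 mm tall; origin under its centre.
- jar_b: Bystander: jar like jar_a.
- jar_c: Bystander: jar like jar_a.
- pack_a: Bystander: flat pack of incense sticks lying down, 210 x 42 x 22 mm, long along its x.
- scoop: Bystander: wooden-handled scoop lying down, 190 mm long along its x, 52 mm wide at the bowl.
- sheaf: Bystander: tied sheaf of bamboo sticks lying down, 260 x 34 x 22 mm, long along its x.
Not all that is in view belongs to the job. There is more than one size of the lock_pin; the job needs the smallest.

How it is judged:
On the way, in this order (a step that is already met when the one before it is completed fails the run):
1. the open jar is under the spout and the lever is back at rest (horizontal distance between open_jar and spout below 0.006 m and value of joint lever below 0.08 rad), for 0.2 s.
2. the lock pin is fully home through bracket and plate (z of lock_pin in the frame of lock_hole below -0.037 m and horizontal distance between lock_pin and lock_hole below 0.004 m), for 0.2 s.
At the end, for the whole second after the job is handed in: The open jar stands under the spout (within 6 mm sideways), the lock pin is home through bracket and plate (its tip at least 37 mm below the ear's top and within 4 mm of the hole's axis), the lever is back at rest (below 0.08 rad) and pin and plate are still (all of step 1 and all of step 2 and linear speed of lock_pin below 0.02 m/s and velocity of joint carousel between -0.05 and 0.05 rad/s); the robot touches nothing.
It fails at once if the robot pushes the index plate or its jars (more than 3 N) (contact force between any of the fingers, the arm and index_plate above 3 N).
It fails at once if a bystander is moved more than 30 mm (distance of any of jar_a, jar_b, jar_c, pack_a, scoop, sheaf from where it was at the start of the episode above 0.03 m).
It also fails if it takes over 64 s, if anything falls off the work surface, if the arm or the gripper's body presses on something with over 40 N, if the wrist force passes 120 N, or if a joint passes its speed limit or range.

ROBOT

A 6-joint arm with a two-finger parallel gripper is mounted at the origin on the work surface. World frame = base frame: x ahead of the robot, y to its left, z up, the work surface at z = 0. Lengths are in m, angles in rad, forces in N, time in s.
With the tool pointing down it reaches from about 0.3 to 0.775 m from the base axis. Payload 14.6 kg.
Tool frame: the origin (TCP) lies between the finger pads; the fingertips stand 19 mm ahead of it and the grasp point (between the pads) is the TCP; z points along the fingers, y is the direction in which the jaws open and shut (so a half turn about z gives the same grasp; the last joint's range is limited). The gripper opens to 94 mm and grips with 3 to 60 N. Pads are 16 mm wide; open, the fingers measure 119 mm over their backs; the gripper's body (75 mm by 177 mm) begins 78 mm behind the grasp point.
Start: joints at [-1.261, 0.3, 1.521, -0, 1.321, -0.067], TCP at [0.202, -0.511, 0.224] pointing down, gripper open.
Joint ranges: [-3.03, 3.03], [-0.79, 2.21], [0.23, 2.52], [-1.04, 4.18], [0, 3.07], [-2.55, 2.55]. Speed limits (rad/s): [2.22, 2.22, 2.57, 3.14, 3.14, 3.14].

INTERFACE

Orientations are given as [roll, pitch, yaw] about the fixed x, y, z axes, in that order (R = Rz(yaw) Ry(pitch) Rx(roll)).
In Python, from station import telemetry, vision, ctrl gives the robot as it stands. The module is installed in compiled form; this text tells all that it offers.
- The arm moves only by the shell command python3 -m creep 'ROWS' [FORCE]. ROWS is JSON, a list of rows, each a list of 3 entries, a list of its own where there are three numbers: the shift along the tool's x, y, z in units of 50 mm (1.0 is 50 mm), then the turn about the tool's z in units of 8 degrees (1.0 is 8 degrees), then the opening, from 0 (shut) to 1 (fully open). In form: [[[tx, ty, tz], twist, gripper], ...]. A call has 1 to 12 rows; each row is the pose to reach, as a shift and turn from the pose commanded when the call began, along the tool's axes at that moment; what a row does not reach only later rows make up. A row lasts 1/10 s, in which the tool goes at most 50 mm and 8.59 degrees, less where a joint would pass 70% of its speed; a pose out of reach is approached as far as the arm can. A call with a gripper value outside its range is refused whole. The fingers move at their own pace and stop on an object; FORCE is the grip in N (left out, the last holds). Time passes only in rows, so rows that repeat a pose let the fingers close. It gives the time, the measured TCP pose, the force and the opening at its end, in the units of the state.
- telemetry.get_obs(): the state, without advancing time (a new reading comes with each control period).
- vision.camera(name): name is "scene" or "side" or "wrist"; returns a dict with "img" (480x640x3 uint8, red, green, blue), "depth" (480x640 float32, m along the optical axis (not along the pixel's ray), 0 where there is no reading), "vertical_fov" (degrees; the focal length in pixels is half the picture's height over the tangent of half this angle, whatever the lens; pixels are square), "cx", "cy" (the principal point, pixels), "extrinsics" (4x4, takes a point from camera to world coordinates); the wrist camera has in their place "hand_eye" (4x4, takes a point from camera to tool coordinates, whose origin is the TCP and whose axes are the flange's). Camera axes: x right, y down, z forward; pixel columns grow to the right and rows downward; lengths in m; the calibration is good to about 2 mm. The wrist camera is an equidistant fisheye: a pixel r from the principal point sees the ray r / f radians off the axis. A picture is of the moment at which its call begins: read the wrist's pose just before it.
- ctrl.hand_in(): hands the job in, once; it reports no verdict.
The state is a dict: "time_s": time; "qpos": joint angles; "joint_vel": joint speeds; "tau": joint torques, N m; "ee_pos": TCP position; "eef_rot": TCP orientation; "force": force on the tool from outside, world axes, zero at the start; "moment": the same for the moment, N m; "grip_width": finger opening in m.
Only numpy, scipy, OpenCV 4.12 (cv2) and the standard library are available. Lean on these libraries where they do the work, as an engineer would, in place of code of your own. Each camera call takes 0.05 s, during which the arm holds its last target.

## Working session

There is one attempt and no reset: what is moved stays moved. The work goes in short steps, Python scripts to look and compute and a shell command to move; the robot and the scene stay as the last step left them, time stands still between calls to the robot, and variables do not carry over. Pictures are saved under pics/ and viewed, and the job is handed in when it is done.

```bash
mkdir -p pics
cat > h.py <<'E'
import numpy as np, cv2
from station import telemetry, vision, ctrl
from scipy.spatial.transform import Rotation as R
def cam(n):
    o=telemetry.get_obs(); c=vision.camera(n); c['obs']=o
    c['f']=240/np.tan(np.radians(c['vertical_fov'])/2)
    if n=='wrist':
        T=np.eye(4);T[:3,:3]=R.from_euler('xyz',o['eef_rot']).as_matrix();T[:3,3]=o['ee_pos']
        c['E']=T@c['hand_eye']
    else: c['E']=np.array(c['extrinsics'])
    c['fish']=n=='wrist'
    return c
def save(c,name): cv2.imwrite('pics/'+name,cv2.cvtColor(c['img'],cv2.COLOR_RGB2BGR)); np.savez('pics/'+name+'.npz',img=c['img'],depth=c['depth'],E=c['E'],f=c['f'],cx=c['cx'],cy=c['cy'],fish=c['fish'])
def load(name):
    z=np.load('pics/'+name+'.npz'); return {k:(z[k] if z[k].ndim else z[k].item()) for k in z.files}
def ray(c,u,v):
    x=(u-c['cx']);y=(v-c['cy'])
    if c['fish']:
        r=np.hypot(x,y)+1e-9;t=r/c['f'];d=np.array([np.sin(t)*x/r,np.sin(t)*y/r,np.cos(t)])
    else: d=np.array([x/c['f'],y/c['f'],1.])
    return c['E'][:3,3],c['E'][:3,:3]@d
def plane(c,u,v,z):
    o,d=ray(c,u,v); return o+d*(z-o[2])/d[2]
def dep(c,u,v):
    Z=float(c['depth'][int(v),int(u)]); o,d=ray(c,u,v)
    dz=d@c['E'][:3,2]; return o+d*Z/dz
def proj(c,p):
    q=np.linalg.inv(c['E'])@np.append(p,1)
    if c['fish']:
        t=np.arctan2(np.hypot(q[0],q[1]),q[2]);r=np.hypot(q[0],q[1])+1e-9
        return c['cx']+c['f']*t*q[0]/r,c['cy']+c['f']*t*q[1]/r
    return c['cx']+c['f']*q[0]/q[2],c['cy']+c['f']*q[1]/q[2]
E
python3 - <<'E'
from h import *
for n in['scene','side','wrist']:
    c=cam(n);save(c,n+'0.png');print(n,c['E'].round(3).tolist(),c['f'],c['cx'],c['cy'])
print(telemetry.get_obs())
E
```

```text
scene [[-0.846, -0.391, 0.362, 0.017], [-0.533, 0.613, -0.583, 0.769], [0.006, -0.686, -0.728, 1.131], [0.0, 0.0, 0.0, 1.0]] 519.52275252825 316.28342762249923 235.93368744434864
side [[0.965, -0.127, 0.231, 0.228], [-0.264, -0.481, 0.836, -1.075], [0.005, -0.867, -0.498, 0.728], [0.0, 0.0, 0.0, 1.0]] 454.6013752158481 318.81952565217057 229.95261146881884
wrist [[0.368, -0.901, -0.23, 0.269], [-0.93, -0.357, -0.09, -0.485], [-0.001, 0.246, -0.969, 0.384], [0.0, 0.0, 0.0, 1.0]] 371.64829954431775 319.03663215828516 233.35009532316153
{'time_s': 0.15, 'qpos': array([-1.26061361e+00,  3.00336938e-01,  1.52144322e+00, -1.00839318e-05,
        1.32067539e+00, -6.66112892e-02]), 'joint_vel': array([-1.97355547e-03, -2.30395900e-03, -3.97757605e-03, -7.74272133e-05,
        6.70233596e-04,  4.97765247e-04]), 'tau': array([-1.72914690e-03, -5.31966090e+01, -3.52821493e+01,  7.06767663e-02,
        2.36458360e-02, -6.43986641e-05]), 'ee_pos': array([ 0.20230179, -0.51124927,  0.22401823]), 'eef_rot': array([-3.14073102e+00, -4.76898364e-05,  3.76796488e-01]), 'force': array([-1.01301958,  0.10647499, -0.25371269]), 'moment': array([-0.03181139, -0.02260346, -0.01788845]), 'grip_width': 0.09384853134482472}
```

View pics/scene0.png

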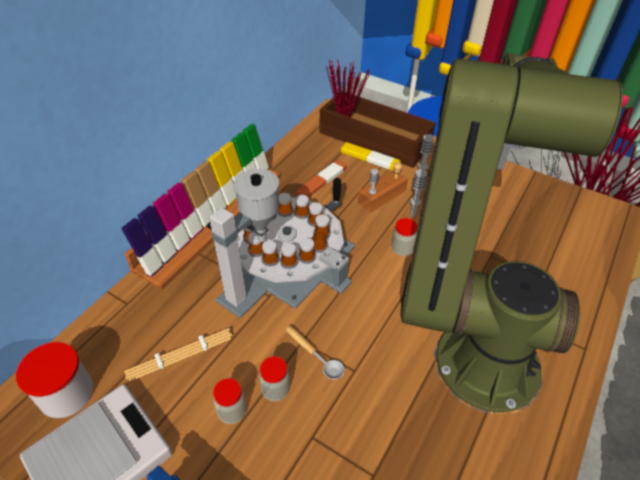

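View pics/side0.png

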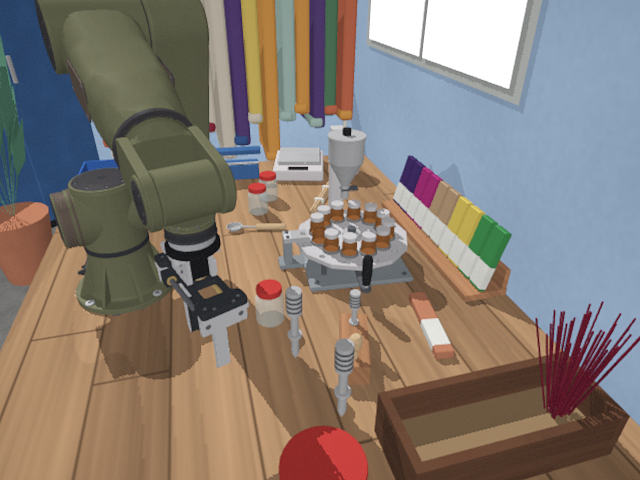

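View pics/wrist0.png

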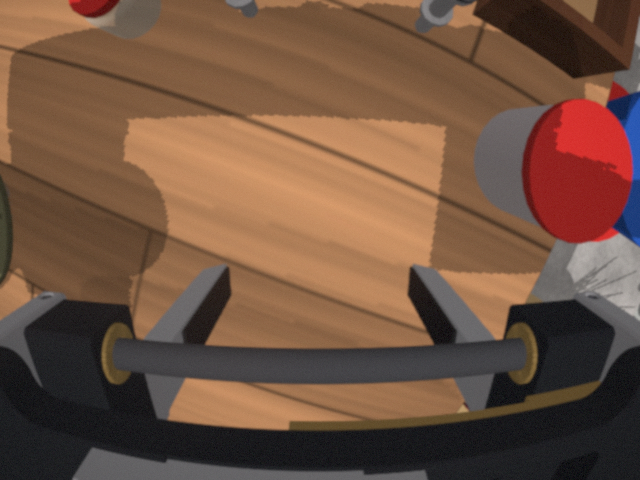

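The scene view shows the machine (plate around 290,235), the black handle (337,190), the pin block (385,185) and the large decoy pins (427,160). In the side view the handle is at (367,270), the small pin in the block at (355,305), and two larger pins at (295,320) and (344,375). I'll zoom in.

Run:
```python
from h import *
a=load('side0.png')['img'][120:400,270:450]; cv2.imwrite('pics/s0z.png',cv2.resize(a[...,::-1],None,fx=3.2,fy=2.1,interpolation=2)[:600])
a=load('side0.png')['img'][170:320,270:430]; cv2.imwrite('pics/s0z.png',cv2.resize(a[...,::-1],None,fx=4,fy=4,interpolation=2))
a=load('scene0.png')['img'][150:310,210:410]; cv2.imwrite('pics/c0z.png',cv2.resize(a[...,::-1],None,fx=3.75,fy=3.75,interpolation=2))
s=load('side0.png');c=load('scene0.png')
for n,k,uv in [('side',s,[(367,262),(355,292),(352,340),(295,290),(344,345),(350,228),(269,289),(258,188),(268,177),(353,345)]),('scene',c,[(337,183),(375,171),(385,190),(288,232),(406,226),(256,180)])]:
    for u,v in uv: print(n,u,v,dep(k,u,v).round(3))
```

```text
side 367 262 [ 0.572 -0.253  0.135]
side 355 292 [ 0.509 -0.349  0.132]
side 352 340 [ 0.467 -0.456  0.103]
side 295 290 [ 0.375 -0.369  0.178]
side 344 345 [ 0.421 -0.539  0.179]
side 350 228 [ 0.604 -0.038  0.104]
side 269 289 [ 0.34  -0.245  0.097]
side 258 188 [0.4   0.314 0.093]
side 268 177 [0.448 0.395 0.094]
side 353 345 [ 0.436 -0.542  0.178]
scene 337 183 [ 0.573 -0.237  0.139]
scene 375 171 [ 0.509 -0.354  0.131]
scene 385 190 [ 0.48  -0.381  0.049]
scene 288 232 [ 0.601 -0.025  0.104]
scene 406 226 [ 0.341 -0.227  0.097]
scene 256 180 [0.613 0.072 0.355]
```

View pics/s0z.png

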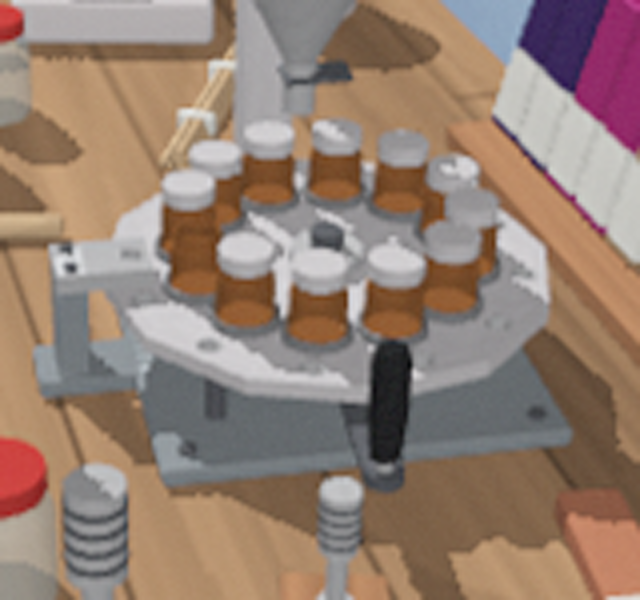

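View pics/c0z.png

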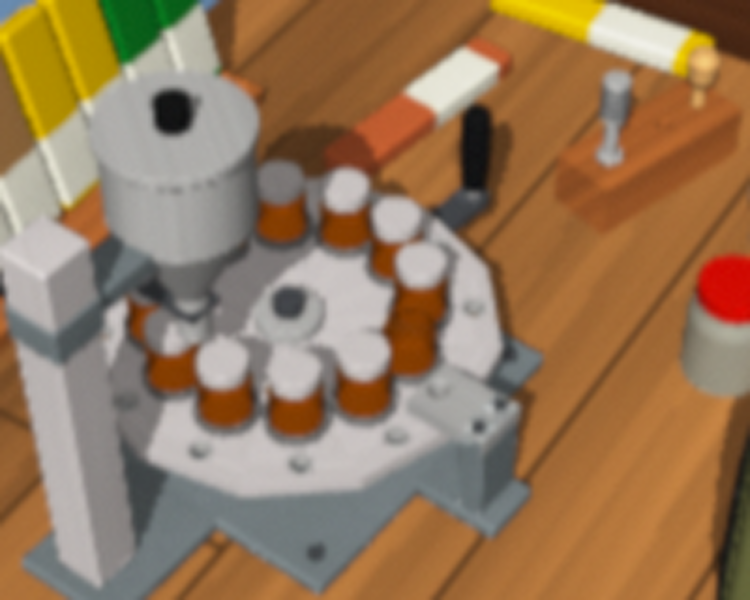

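```bash
cat >> h.py <<'E'
def cloud(c):
    v,u=np.mgrid[0:480,0:640]; x=(u-c['cx']);y=(v-c['cy'])
    Z=c['depth']
    if c['fish']:
        r=np.hypot(x,y)+1e-9;t=r/c['f'];g=np.tan(t)/r; P=np.stack([x*g*Z,y*g*Z,Z],-1)
    else: P=np.stack([x/c['f']*Z,y/c['f']*Z,Z],-1)
    return P@c['E'][:3,:3].T+c['E'][:3,3]
def circ(p):
    A=np.c_[2*p,np.ones(len(p))];s=np.linalg.lstsq(A,(p**2).sum(1),rcond=None)[0]
    return s[:2],np.sqrt(s[2]+s[:2]@s[:2])
E
python3 - <<'E'
from h import *
for n in['scene0.png','side0.png']:
    c=load(n);P=cloud(c);ok=c['depth']>0
    near=np.hypot(P[...,0]-.603,P[...,1]+.03)<.125
    m=(ok&near&(P[...,2]>.129)&(P[...,2]<.139)).astype(np.uint8)
    k,l,st,ce=cv2.connectedComponentsWithStats(m,connectivity=4)
    cs=[]
    for i in range(1,k):
        if st[i,4]<25: continue
        q=P[l==i]; u,v=ce[i]; w=(q.min(0)+q.max(0))/2; print(n,st[i,4],ce[i].round(1),w.round(4),np.ptp(q,axis=0).round(3)); cs.append(w[:2])
    cs=np.array(cs);print('circ',circ(cs))
    hp=P[ok&(np.abs(P[...,2]-.356)<.004)&(np.hypot(P[...,0]-.6,P[...,1]-.07)<.15)];
    print('hopper',len(hp),(hp.min(0)+hp.max(0))/2,np.ptp(hp,axis=0))
    e=P[ok&(np.abs(P[...,2]-.097)<.003)&(np.hypot(P[...,0]-.44,P[...,1]+.03)<.08)];print('ear',len(e),e.mean(0),e.min(0),e.max(0))
    if len(e)>10: print(cv2.minAreaRect((e[:,:2]*1000).astype(np.float32)))
    b=P[ok&(np.abs(P[...,2]-.05)<.003)&(np.hypot(P[...,0]-.48,P[...,1]+.4)<.11)]
    print('block',cv2.minAreaRect((b[:,:2]*1000).astype(np.float32)))
    g=P[ok&(P[...,2]>.1)&(np.hypot(P[...,0]-.509,P[...,1]+.352)<.03)];print('pin',len(g),g.mean(0),(g.min(0)+g.max(0))/2,g.max(0))
    g=P[ok&(P[...,2]>.07)&(np.hypot(P[...,0]-.573,P[...,1]+.245)<.03)];print('handle',len(g),g.mean(0),(g.min(0)+g.max(0))/2,np.ptp(g,axis=0))
E
```

```text
scene0.png 98 [284.2 197.1] [ 0.672  -0.1092  0.1337] [0.037 0.038 0.009]
scene0.png 99 [301.7 199.2] [ 0.6255 -0.1282  0.134 ] [0.036 0.039 0.01 ]
scene0.png 103 [315.4 206.9] [ 0.575  -0.1235  0.1341] [0.035 0.041 0.009]
scene0.png 114 [322. 219.] [ 0.5344 -0.0926  0.1341] [0.037 0.039 0.01 ]
scene0.png 79 [253.1 237.3] [0.6516 0.0623 0.1338] [0.034 0.029 0.01 ]
scene0.png 127 [306.6 243.2] [0.5202 0.0052 0.1339] [0.036 0.04  0.01 ]
scene0.png 130 [269.1 245.6] [0.5988 0.0647 0.1344] [0.036 0.039 0.009]
scene0.png 125 [288.1 248. ] [0.5524 0.0449 0.1342] [0.036 0.038 0.01 ]
circ (array([ 0.61269839, -0.03125463]), np.float64(0.09871310560115748))
hopper 70 [0.62121659 0.06329654 0.35586424] [0.02604076 0.02699847 0.00772621]
ear 288 [ 0.45705078 -0.01940507  0.09727905] [ 0.41816935 -0.05370926  0.09402744] [0.51973792 0.0135445  0.09999086]
((468.0418395996094, -23.19217300415039), (101.77479553222656, 66.43008422851562), 5.625646114349365)
block ((452.8443603515625, -385.7903137207031), (162.0394744873047, 151.55870056152344), 72.8461685180664)
pin 92 [ 0.50782057 -0.34671378  0.
[... 1020 characters left out ...]
, -0.03343323]), np.float64(0.09786479565538299))
hopper 34 [0.61819477 0.06283364 0.3552139 ] [0.02303404 0.02306844 0.00553452]
ear 225 [ 0.45682817 -0.02345665  0.09765716] [ 0.41598079 -0.06586509  0.0940305 ] [0.51111892 0.0076985  0.09996894]
((464.2109069824219, -28.798175811767578), (70.54509735107422, 96.2852554321289), 87.78846740722656)
block ((449.928955078125, -384.9903869628906), (163.96621704101562, 149.1541290283203), 72.38947296142578)
pin 190 [ 0.50536317 -0.3559959   0.12170234] [ 0.50746623 -0.35202572  0.11828174] [ 0.51895337 -0.34020967  0.13601839]
handle 287 [ 0.57266044 -0.25174486  0.11488884] [ 0.57493547 -0.24725555  0.11025569] [0.02482253 0.02449131 0.08009843]
```

Measurements, with scene and side views agreeing within about 4 mm:
- Pivot ≈ (0.610, -0.033), with the jars on a 98 mm circle as expected.
- Handle ≈ (0.576, -0.2455), 215 mm from the axis as stated.
- The open jar sits in the gap at 187.5° and the spout at about 84°, so it is about 1.80 rad short, or 4 strokes.

Next I move above the handle.

```bash
python3 -m creep '[[[0,0,-0.5],-0.2,1],[[0.8,-0.2,-0.7],-0.7,1],[[1.6,-0.4,-0.7],-1.2,1],[[2.4,-0.6,-0.7],-1.7,0.8],[[3.3,-0.8,-0.7],-2.2,0.6],[[4.2,-1.0,-0.7],-2.7,0.6],[[5.1,-1.3,-0.7],-3.2,0.6],[[6,-1.5,-0.7],-3.7,0.6],[[6.9,-1.7,-0.7],-4.2,0.6],[[7.8,-1.9,-0.7],-4.7,0.6],[[8.5,-2.1,-0.7],-5.2,0.6],[[8.9,-2.2,-0.7],-5.2,0.6]]' 20
python3 - <<'E'
from h import *
c=cam('wrist');save(c,'w1.png');print(c['obs']['ee_pos'],c['obs']['eef_rot'],c['obs']['force'],c['obs']['time_s'])
print([np.round(proj(c,p),0) for p in [(.576,-.2455,.146),(.508,-.351,.133),(.473,-.019,.097)]])
P=cloud(c);ok=c['depth']>0
g=P[ok&(P[...,2]>.07)&(P[...,2]<.15)&(np.hypot(P[...,0]-.576,P[...,1]+.245)<.03)];print(len(g),(g.min(0)+g.max(0))/2,np.ptp(g,axis=0))
g=P[ok&(P[...,2]>.142)&(P[...,2]<.15)&(np.hypot(P[...,0]-.576,P[...,1]+.245)<.03)];print(len(g),g.mean(0))
E
```

```text
time_s: 1.35
ee_pos: [0.5774, -0.2432, 0.2588]
eef_rot: [-3.141, -0.0, 1.107]
force: [-0.7, -0.5, -0.5]
grip_width: 0.0565
[ 0.57740566 -0.24319925  0.25878294] [-3.14066756e+00 -1.84654102e-04  1.10746715e+00] [-0.65029435 -0.4983871  -0.50171254] 1.35
[array([319., 240.]), array([304., 367.]), array([115.,  66.])]
1032 [ 0.57768922 -0.24404408  0.10909098] [0.02474857 0.02457654 0.07763212]
520 [ 0.57786829 -0.24388343  0.14503251]
```

View pics/w1.png

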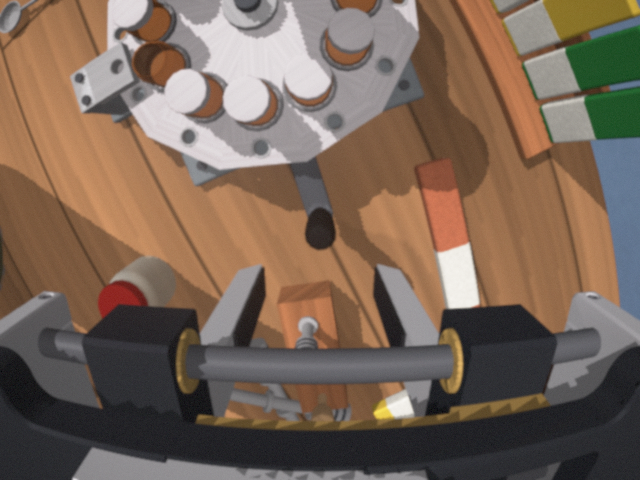

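The wrist view shows the handle's top at (320,228), which gives (0.578, -0.244); the TCP is directly above it. I'll descend and form a loose cage around the handle.

```bash
python3 -m creep '[[[0,0,0.5],0,0.6],[[0,0,1.0],0,0.6],[[0,0,1.5],0,0.6],[[0,0,2.0],0,0.6],[[0,0,2.4],0,0.6],[[0,0,2.7],0,0.6],[[0,0,2.94],0,0.6],[[0,0,2.94],0,0.38],[[0,0,2.94],0,0.38],[[0,0,2.94],0,0.38]]'
python3 - <<'E'
import numpy as np
# stroke path in tool axes (yaw 1.107), start at TCP
y=1.107; X=np.array([np.cos(y),np.sin(y)]);Y=np.array([np.sin(y),-np.cos(y)])
piv=np.array([.610,-.033]);h=np.array([.578,-.244]);r=np.hypot(*(h-piv));a=np.arctan2(*(h-piv)[::-1]);print(r,a)
for t in [0,.1,.2,.3,.4,.5,.55,.614,.65,.68]:
    p=piv+r*np.array([np.cos(a-t),np.sin(a-t)])-h
    print(t,(p+h).round(3),(p@X/.05).round(2),(p@Y/.05).round(2))
E
```

```text
time_s: 2.4
ee_pos: [0.5761, -0.2456, 0.1135]
eef_rot: [3.14, -0.0, 1.103]
force: [-0.2, -0.1, 0.2]
grip_width: 0.0369
0.21341274563624357 -1.7213081450861012
0 [ 0.578 -0.244] 0.0 0.0
0.1 [ 0.557 -0.24 ] -0.11 -0.41
0.2 [ 0.537 -0.233] -0.18 -0.83
0.3 [ 0.517 -0.225] -0.21 -1.26
0.4 [ 0.498 -0.215] -0.19 -1.69
0.5 [ 0.481 -0.203] -0.13 -2.11
0.55 [ 0.472 -0.196] -0.09 -2.32
0.614 [ 0.462 -0.187] -0.02 -2.58
0.65 [ 0.457 -0.182] 0.03 -2.73
0.68 [ 0.452 -0.177] 0.08 -2.85
```

```bash
python3 -m creep '[[[-0.08,-0.3,0],0,0.38],[[-0.14,-0.6,0],0,0.38],[[-0.18,-0.9,0],0,0.38],[[-0.2,-1.2,0],0,0.38],[[-0.2,-1.5,0],0,0.38],[[-0.18,-1.8,0],0,0.38],[[-0.14,-2.05,0],0,0.38],[[-0.1,-2.3,0],0,0.38],[[-0.05,-2.5,0],0,0.38],[[-0.02,-2.6,0],0,0.38],[[0,-2.7,0],0,0.38],[[0,-2.7,0],0,0.38]]'
```

```text
time_s: 3.6
ee_pos: [0.456, -0.1852, 0.1138]
eef_rot: [3.137, 0.0, 1.103]
force: [4.2, -4.7, -1.6]
grip_width: 0.0358
```

```bash
python3 -m creep '[[[0,-0.04,0],0,0.38],[[0,-0.08,0],0,0.38],[[0.01,-0.08,0],0,0.38]]';python3 -m creep '[[[0,-0.04,0],0,0.38],[[0,-0.08,0],0,0.38],[[0.01,-0.08,0],0,0.38]]'
python3 - <<'E'
from h import *
c=cam('wrist');save(c,'w2.png')
c=cam('scene');save(c,'c2.png')
cv2.imwrite('pics/c2z.png',cv2.resize(c['img'][150:310,210:410,::-1],None,fx=3.75,fy=3.75,interpolation=2))
E
```

```text
time_s: 3.9
ee_pos: [0.4555, -0.1847, 0.1139]
eef_rot: [3.129, 0.001, 1.102]
force: [30.7, -23.6, -22.7]
grip_width: 0.0366
time_s: 4.2
ee_pos: [0.4521, -0.183, 0.1139]
eef_rot: [3.129, 0.001, 1.102]
force: [31.1, -28.3, -23.9]
grip_width: 0.0437
```

View pics/w2.png

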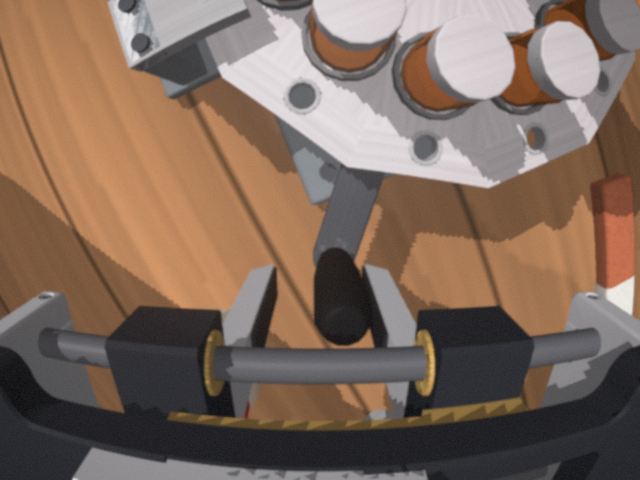

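View pics/c2z.png

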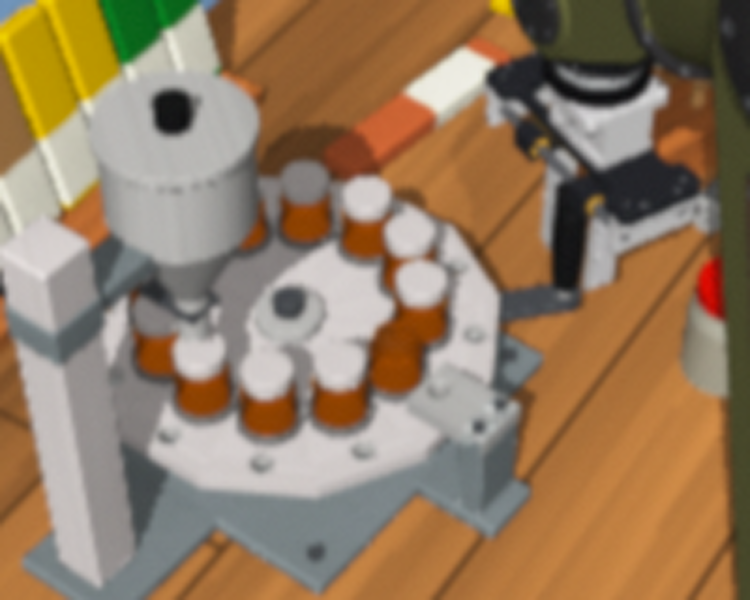

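The wrist view shows the handle pressed against the right finger at (340,300). Force rose from 6 to about 40 N, so the lever is at its stop, and a lid now stands under the spout. I'll let it back, check, and do stroke 2.

```bash
python3 -m creep '[[[-0.05,0.2,0],0,0.38],[[-0.12,0.5,0],0,0.38],[[-0.18,0.8,0],0,0.38],[[-0.22,1.1,0],0,0.38],[[-0.22,1.4,0],0,0.38],[[-0.22,1.7,0],0,0.38],[[-0.2,2.0,0],0,0.38],[[-0.15,2.3,0],0,0.38],[[-0.1,2.6,0],0,0.38],[[-0.02,2.88,0],0,0.38],[[-0.02,2.88,0],0,0.38],[[-0.02,2.88,0],0,0.38]]'
python3 - <<'E'
from h import *
c=cam('wrist');save(c,'w3.png')
E
```

```text
time_s: 5.5
ee_pos: [0.5763, -0.2458, 0.1127]
eef_rot: [3.141, 0.0, 1.103]
force: [-0.3, -0.5, 1.2]
grip_width: 0.0354
```

View pics/w3.png

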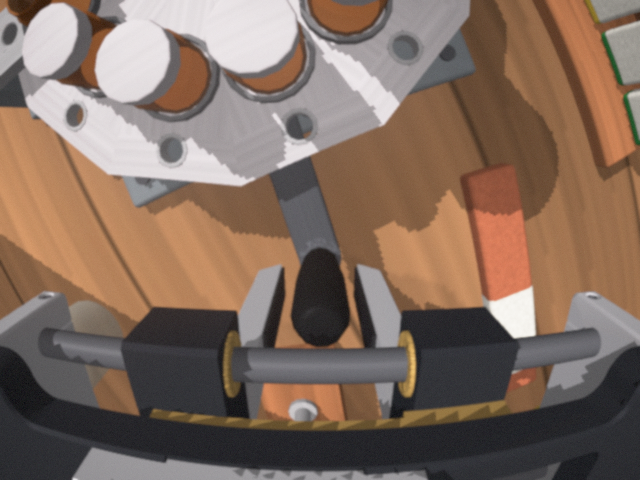

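The handle is centred between the fingers at (320,300) and free, with the force near zero, so the lever is back at rest. Stroke 2 follows.

```bash
python3 -m creep '[[[-0.08,-0.3,0],0,0.38],[[-0.14,-0.6,0],0,0.38],[[-0.18,-0.9,0],0,0.38],[[-0.2,-1.2,0],0,0.38],[[-0.2,-1.5,0],0,0.38],[[-0.18,-1.8,0],0,0.38],[[-0.14,-2.05,0],0,0.38],[[-0.1,-2.3,0],0,0.38],[[-0.05,-2.5,0],0,0.38],[[-0.02,-2.65,0],0,0.38],[[0.01,-2.8,0],0,0.38],[[0.01,-2.86,0],0,0.38]]'
python3 -m creep '[[[0,0,0],0,0.38],[[0,0,0],0,0.38]]'
python3 -m creep '[[[-0.05,0.2,0],0,0.38],[[-0.12,0.5,0],0,0.38],[[-0.18,0.8,0],0,0.38],[[-0.22,1.1,0],0,0.38],[[-0.22,1.4,0],0,0.38],[[-0.22,1.7,0],0,0.38],[[-0.2,2.0,0],0,0.38],[[-0.15,2.3,0],0,0.38],[[-0.1,2.6,0],0,0.38],[[-0.02,2.86,0],0,0.38],[[-0.01,2.86,0],0,0.38],[[-0.01,2.86,0],0,0.38]]'
python3 - <<'E'
from h import *
c=cam('scene');save(c,'c4.png')
cv2.imwrite('pics/c4z.png',cv2.resize(c['img'][150:310,210:410,::-1],None,fx=3.75,fy=3.75,interpolation=2))
E
```

```text
time_s: 6.75
ee_pos: [0.4515, -0.1832, 0.1135]
eef_rot: [3.13, 0.001, 1.102]
force: [33.7, -24.6, -23.9]
grip_width: 0.0446
time_s: 6.95
ee_pos: [0.4521, -0.1835, 0.1135]
eef_rot: [3.13, 0.001, 1.102]
force: [34.2, -24.6, -22.7]
grip_width: 0.0436
time_s: 8.15
ee_pos: [0.5759, -0.2456, 0.1124]
eef_rot: [-3.141, 0.0, 1.103]
force: [-0.7, -0.2, -0.5]
grip_width: 0.0357
```

View pics/c4z.png

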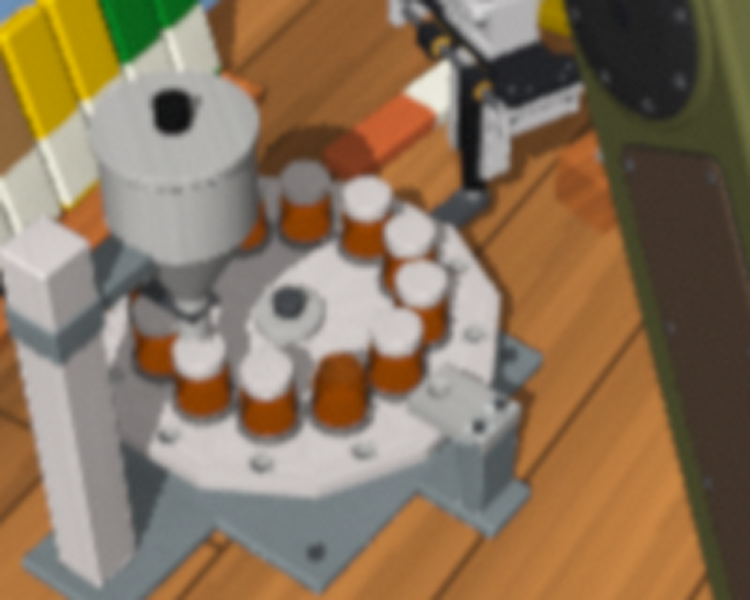

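The open jar is now at (340,390) in the crop, exactly two stations before the spout. It needs two more strokes.

```bash
python3 -m creep '[[[-0.08,-0.3,0],0,0.38],[[-0.14,-0.6,0],0,0.38],[[-0.18,-0.9,0],0,0.38],[[-0.2,-1.2,0],0,0.38],[[-0.2,-1.5,0],0,0.38],[[-0.18,-1.8,0],0,0.38],[[-0.14,-2.05,0],0,0.38],[[-0.1,-2.3,0],0,0.38],[[-0.05,-2.5,0],0,0.38],[[-0.02,-2.65,0],0,0.38],[[0.01,-2.8,0],0,0.38],[[0.01,-2.86,0],0,0.38]]'
python3 -m creep '[[[0,0,0],0,0.38],[[0,0,0],0,0.38]]'
python3 -m creep '[[[-0.05,0.2,0],0,0.38],[[-0.12,0.5,0],0,0.38],[[-0.18,0.8,0],0,0.38],[[-0.22,1.1,0],0,0.38],[[-0.22,1.4,0],0,0.38],[[-0.22,1.7,0],0,0.38],[[-0.2,2.0,0],0,0.38],[[-0.15,2.3,0],0,0.38],[[-0.1,2.6,0],0,0.38],[[-0.02,2.86,0],0,0.38],[[-0.01,2.87,0],0,0.38],[[-0.01,2.87,0],0,0.38]]'
python3 - <<'E'
from h import *
c=cam('scene');save(c,'c5.png')
cv2.imwrite('pics/c5z.png',cv2.resize(c['img'][150:310,210:410,::-1],None,fx=3.75,fy=3.75,interpolation=2))
E
```

```text
time_s: 9.4
ee_pos: [0.4513, -0.1832, 0.1133]
eef_rot: [3.13, 0.001, 1.102]
force: [32.5, -24.9, -24.0]
grip_width: 0.0452
time_s: 9.6
ee_pos: [0.4519, -0.1835, 0.1133]
eef_rot: [3.13, 0.001, 1.102]
force: [33.0, -25.0, -21.6]
grip_width: 0.044
time_s: 10.8
ee_pos: [0.5763, -0.2458, 0.1123]
eef_rot: [-3.141, 0.0, 1.103]
force: [0.0, 0.2, 0.4]
grip_width: 0.0356
```

View pics/c5z.png

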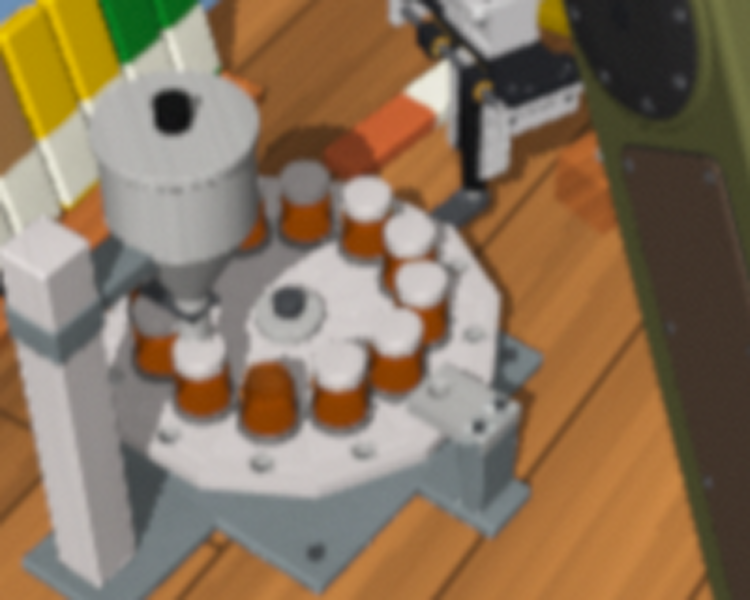

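The open jar is one station short, at (268,400) in the crop. This is the last stroke. Afterwards I open the gripper and rise.

```bash
python3 -m creep '[[[-0.08,-0.3,0],0,0.38],[[-0.14,-0.6,0],0,0.38],[[-0.18,-0.9,0],0,0.38],[[-0.2,-1.2,0],0,0.38],[[-0.2,-1.5,0],0,0.38],[[-0.18,-1.8,0],0,0.38],[[-0.14,-2.05,0],0,0.38],[[-0.1,-2.3,0],0,0.38],[[-0.05,-2.5,0],0,0.38],[[-0.02,-2.65,0],0,0.38],[[0.01,-2.8,0],0,0.38],[[0.01,-2.86,0],0,0.38]]'
python3 -m creep '[[[0,0,0],0,0.38],[[0,0,0],0,0.38]]'
python3 -m creep '[[[-0.05,0.2,0],0,0.38],[[-0.12,0.5,0],0,0.38],[[-0.18,0.8,0],0,0.38],[[-0.22,1.1,0],0,0.38],[[-0.22,1.4,0],0,0.38],[[-0.22,1.7,0],0,0.38],[[-0.2,2.0,0],0,0.38],[[-0.15,2.3,0],0,0.38],[[-0.1,2.6,0],0,0.38],[[-0.02,2.86,0],0,0.38],[[-0.01,2.86,0],0,0.38],[[-0.01,2.86,0],0,0.38]]'
python3 -m creep '[[[0,0,0],0,0.5],[[0,0,0],0,0.5],[[0,0,-0.5],0,0.5],[[0,0,-1.0],0,0.5],[[0,0,-1.6],0,0.5],[[0,0,-2.2],0,0.5],[[0,0,-2.8],0,0.5],[[0,0,-2.8],0,0.5]]'
python3 - <<'E'
from h import *
c=cam('wrist');save(c,'w6.png')
c=cam('scene');save(c,'c6.png')
cv2.imwrite('pics/c6z.png',cv2.resize(c['img'][150:310,210:410,::-1],None,fx=3.75,fy=3.75,interpolation=2))
E
```

```text
time_s: 12.05
ee_pos: [0.4517, -0.1833, 0.1133]
eef_rot: [3.13, 0.001, 1.102]
force: [33.5, -25.0, -23.8]
grip_width: 0.0441
time_s: 12.25
ee_pos: [0.4523, -0.1836, 0.1133]
eef_rot: [3.13, 0.001, 1.102]
force: [33.3, -23.9, -22.0]
grip_width: 0.0426
time_s: 13.45
ee_pos: [0.5762, -0.2458, 0.1124]
eef_rot: [-3.141, 0.0, 1.103]
force: [0.3, 0.7, -0.6]
grip_width: 0.0362
time_s: 14.25
ee_pos: [0.5777, -0.2465, 0.2571]
eef_rot: [3.135, -0.0, 1.103]
force: [0.8, -0.0, -1.0]
grip_width: 0.0468
```

View pics/c6z.png

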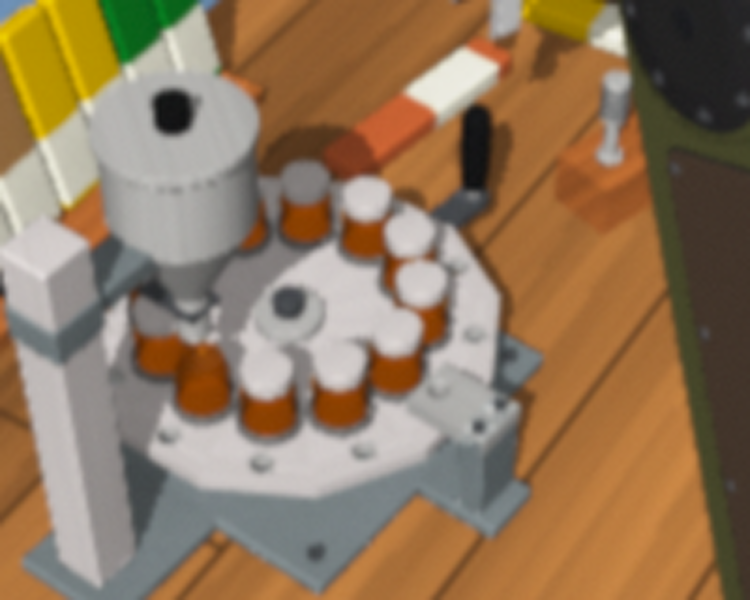

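View pics/w6.png

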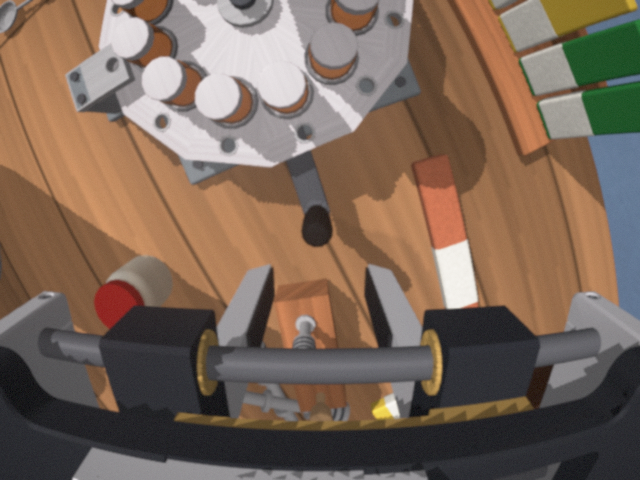

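Step 1 looks met: the open jar is under the spout at (205,370) in the crop, and the handle is back at rest at (317,225) in the wrist view. Next I measure the pin and the lock hole.

Run:
```python
from h import *
for n in ['w1.png','w3.png','w6.png','c6.png','scene0.png','side0.png']:
    c=load(n);
    P=cloud(c);ok=c['depth']>0
    g=P[ok&(P[...,2]>.127)&(P[...,2]<.137)&(np.hypot(P[...,0]-.508,P[...,1]+.352)<.025)]
    if len(g)>4: print(n,'pin top',len(g),g.mean(0).round(4),((g.min(0)+g.max(0))/2).round(4),np.ptp(g,axis=0).round(3))
    g=P[ok&(P[...,2]>.095)&(P[...,2]<.137)&(np.hypot(P[...,0]-.508,P[...,1]+.352)<.025)]
    if len(g)>4: print(n,'grip',len(g),circ(g[:,:2]))
    print(np.round(proj(c,(.473,-.019,.097))))
a=load('w6.png')['img'][20:140,40:200]; cv2.imwrite('pics/w6z.png',cv2.resize(a[...,::-1],None,fx=5,fy=5,interpolation=2))
a=load('side0.png')['img'][215:265,270:330]; cv2.imwrite('pics/s0e.png',cv2.resize(a[...,::-1],None,fx=10,fy=10,interpolation=2))
```

```text
w1.png grip 219 (array([ 0.50995565, -0.34997571]), np.float64(0.010806149882697806))
[115.  66.]
[ 7. 33.]
w6.png grip 259 (array([ 0.50972051, -0.35037608]), np.float64(0.011246346267964136))
[110.  64.]
c6.png pin top 39 [ 0.5083 -0.3491  0.1325] [ 0.5097 -0.3518  0.1322] [0.022 0.024 0.009]
c6.png grip 99 (array([ 0.50929022, -0.349525  ]), np.float64(0.009122603459453772))
[327. 254.]
scene0.png pin top 38 [ 0.5085 -0.3487  0.1333] [ 0.5097 -0.3495  0.1322] [0.021 0.025 0.009]
scene0.png grip 101 (array([ 0.50889272, -0.34894923]), np.float64(0.008885814988784938))
[327. 254.]
side0.png pin top 81 [ 0.5068 -0.3532  0.1324] [ 0.5077 -0.3516  0.1315] [0.022 0.023 0.009]
side0.png grip 208 (array([ 0.50689161, -0.35213839]), np.float64(0.009439727059041711))
[303. 233.]
```

View pics/w6z.png

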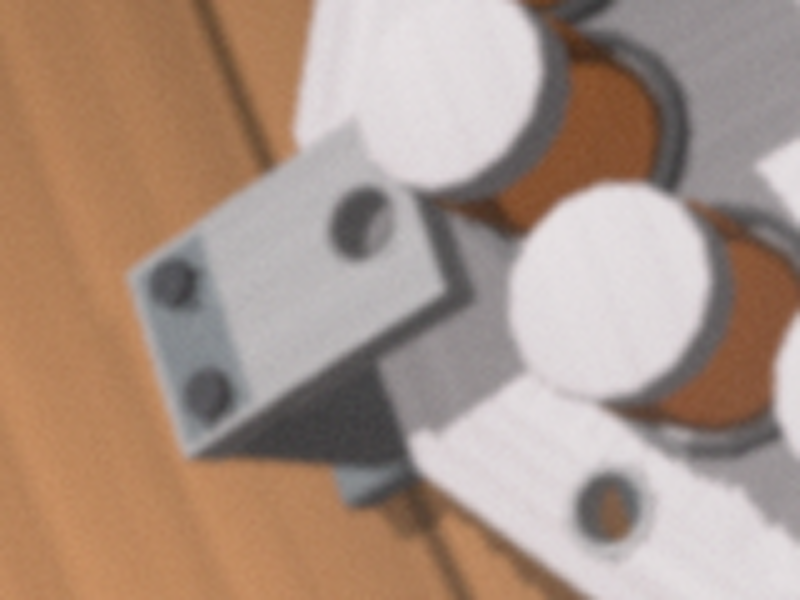

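View pics/s0e.png

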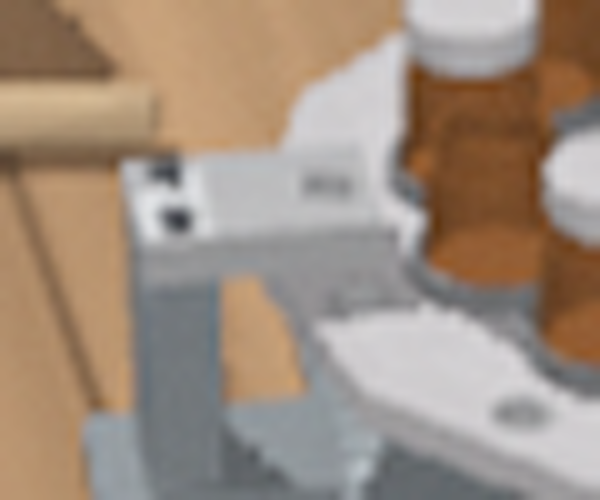

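```bash
python3 - <<'E'
from h import *
print(plane(load('w6.png'),112.2,64.6,.097),plane(load('c6.png'),326.8,252.9,.097),plane(load('side0.png'),302.7,233.5,.097))
E
python3 -m creep '[[[-0.5,-0.06,0],0,0.6],[[-1.0,-0.12,0],0,0.6],[[-1.5,-0.2,0],0,0.6],[[-2.0,-0.25,0],0,0.6],[[-2.48,-0.29,0],0,0.6],[[-2.48,-0.29,0.5],0,0.6],[[-2.48,-0.29,1],0,0.6],[[-2.48,-0.29,1],0,0.6],[[-2.48,-0.29,1],0,0.6]]'
python3 - <<'E'
from h import *
c=cam('wrist');save(c,'w7.png');print(c['obs']['ee_pos'],c['obs']['eef_rot'])
print(proj(c,(.509,-.3505,.133)))
P=cloud(c);ok=c['depth']>0
m=ok&(P[...,2]>.095)&(P[...,2]<.137)&(np.hypot(P[...,0]-.508,P[...,1]+.352)<.025)
g=P[m];print(len(g),circ(g[:,:2]),g.min(0),g.max(0))
t=g[g[:,2]>.130];print(len(t),t.mean(0),(t.min(0)+t.max(0))/2)
E
```

```text
[ 0.47459914 -0.0206236   0.097     ] [ 0.47527095 -0.02224135  0.097     ] [ 0.47257835 -0.02252994  0.097     ]
time_s: 15.25
ee_pos: [0.5079, -0.35, 0.2021]
eef_rot: [-3.14, -0.0, 1.103]
force: [-0.2, 0.2, 0.2]
grip_width: 0.0559
[ 0.50792474 -0.35001198  0.20212656] [-3.14010817e+00 -2.86403409e-04  1.10287194e+00]
(np.float64(320.6571368213091), np.float64(253.65723951186627))
1312 (array([ 0.51027522, -0.34927482]), np.float64(0.008822918098894121)) [ 0.49826383 -0.36200501  0.09506802] [ 0.52164397 -0.33871181  0.13460353]
933 [ 0.50975787 -0.35031863  0.13250178] [ 0.50970726 -0.35056213  0.13231952]
```

View pics/w7.png

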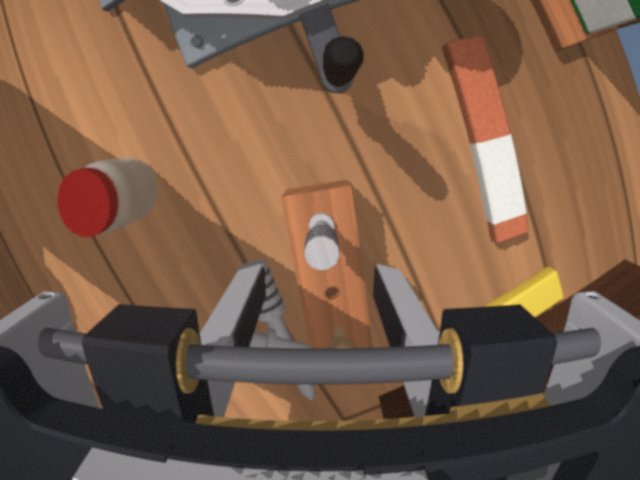

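The pin's top is at (322,252), which gives (0.5096, -0.3504); the wrist and scene views agree. I'll shift 1.7 mm along tool y, descend and grip.

```bash
python3 -m creep '[[[0,0.034,0.4],0,0.6],[[0,0.034,0.8],0,0.6],[[0,0.034,1.2],0,0.6],[[0,0.034,1.5],0,0.6],[[0,0.034,1.78],0,0.6],[[0,0.034,1.78],0,0.6],[[0,0.034,1.78],0,0.35],[[0,0.034,1.78],0,0.22],[[0,0.034,1.78],0,0.1],[[0,0.034,1.78],0,0.1],[[0,0.034,1.78],0,0.1]]' 25
python3 - <<'E'
from h import *
print(telemetry.get_obs()['force'],telemetry.get_obs()['moment'])
E
```

```text
time_s: 16.4
ee_pos: [0.5097, -0.351, 0.1138]
eef_rot: [3.141, 0.0, 1.103]
force: [-0.0, -0.6, 2.2]
grip_width: 0.0215
[-0.03611824 -0.57204079  2.19989968] [-0.05622382 -0.10815793  0.04437916]
```

```bash
python3 -m creep '[[[0,0,-0.4],0,0.1],[[0,0,-0.9],0,0.1],[[0,0,-1.5],0,0.1],[[0,0,-2.1],0,0.1],[[0,0,-2.7],0,0.1],[[0,0,-2.7],0,0.1]]'; python3 -m creep '[[[0.4,-0.26,0],0,0.1],[[1,-0.65,0],0,0.1],[[1.6,-1.04,0],0,0.1],[[2.2,-1.43,0],0,0.1],[[2.8,-1.82,0],0,0.1],[[3.4,-2.2,0],0,0.1],[[4,-2.6,0],0,0.1],[[4.6,-3,0],0,0.1],[[5.1,-3.3,0],0,0.1],[[5.4,-3.5,0],0,0.1],[[5.56,-3.61,0],0,0.1],[[5.56,-3.61,0],0,0.1]]'
python3 - <<'E'
from h import *
c=cam('wrist');save(c,'w8.png');print(c['obs']['ee_pos'],c['obs']['eef_rot'],c['obs']['force'])
print([np.round(proj(c,p)) for p in [(.474,-.0215,.097),tuple(c['obs']['ee_pos']-[0,0,.105])]])
s=cam('side');save(s,'s8.png');cv2.imwrite('pics/s8z.png',cv2.resize(s['img'][170:290,250:410,::-1],None,fx=5,fy=5,interpolation=2))
s=cam('scene');save(s,'c8.png');cv2.imwrite('pics/c8z.png',cv2.resize(s['img'][150:310,210:410,::-1],None,fx=3.75,fy=3.75,interpolation=2))
E
```

```text
time_s: 17.0
ee_pos: [0.5105, -0.3516, 0.2529]
eef_rot: [3.135, 0.001, 1.103]
force: [-0.2, 0.2, -1.1]
grip_width: 0.0214
time_s: 18.2
ee_pos: [0.4737, -0.0208, 0.248]
eef_rot: [-3.141, 0.0, 1.104]
force: [-0.3, -0.2, -0.9]
grip_width: 0.0213
[ 0.47374573 -0.02083746  0.24797446] [-3.14096257e+00  1.81101072e-04  1.10403820e+00] [-0.30654649 -0.19139181 -0.94992407]
[array([319., 226.]), array([319., 239.])]
```

View pics/w8.png

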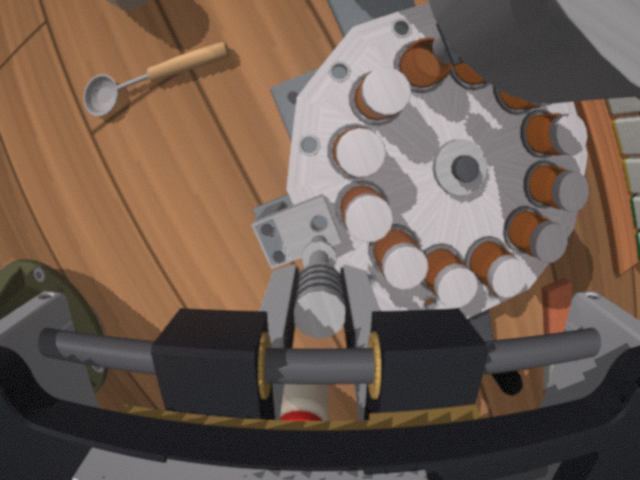

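View pics/s8z.png

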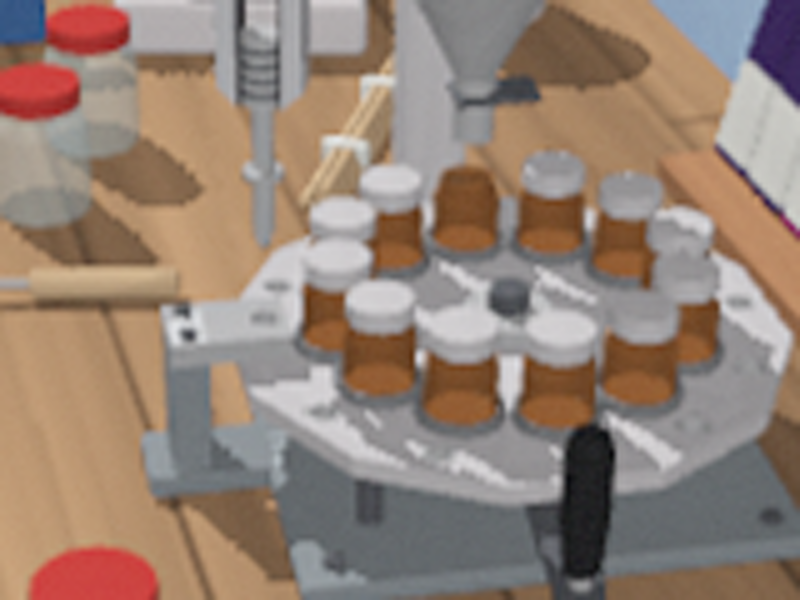

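View pics/c8z.png

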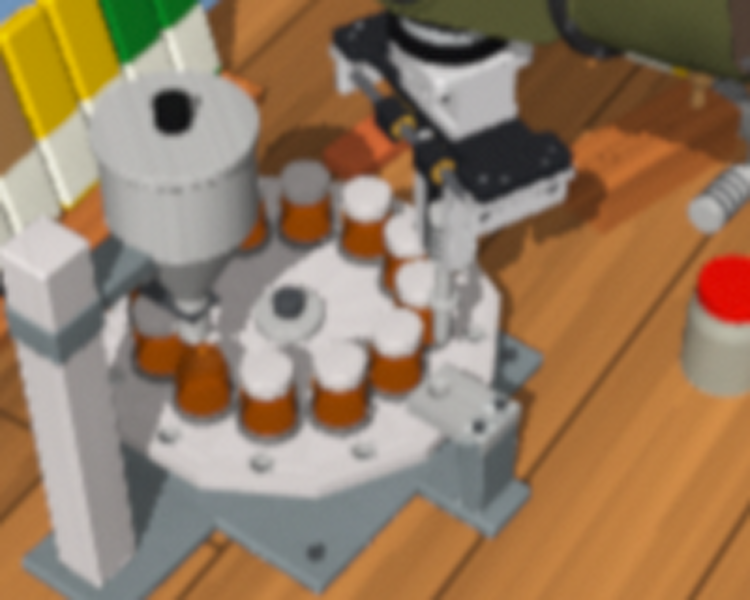

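Run:
```python
from h import *
a=load('w8.png')['img'][180:300,240:400]; cv2.imwrite('pics/w8z.png',cv2.resize(a[...,::-1],None,fx=5,fy=5,interpolation=2))
a=load('c8.png')['img'][100:300,330:530]; cv2.imwrite('pics/c8y.png',cv2.resize(a[...,::-1],None,fx=3,fy=3,interpolation=2))
```

```text
(no output)
```

View pics/w8z.png

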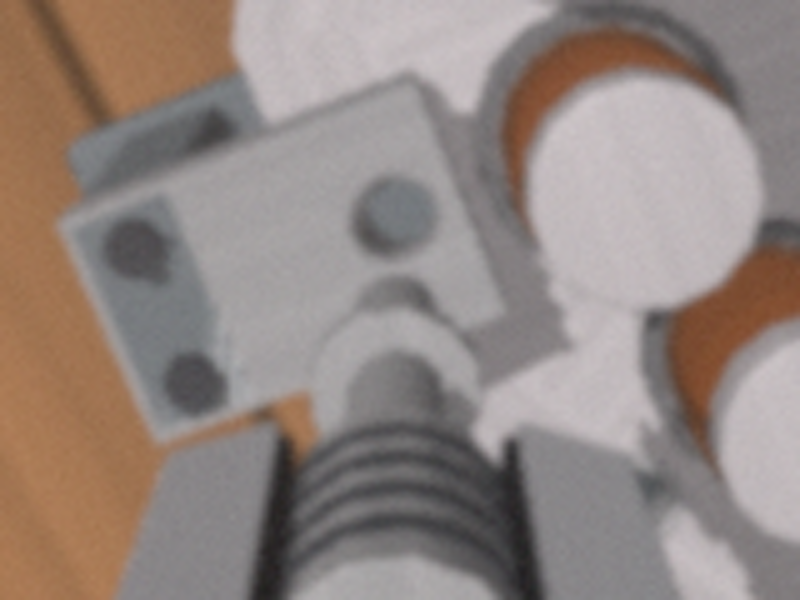

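View pics/c8y.png

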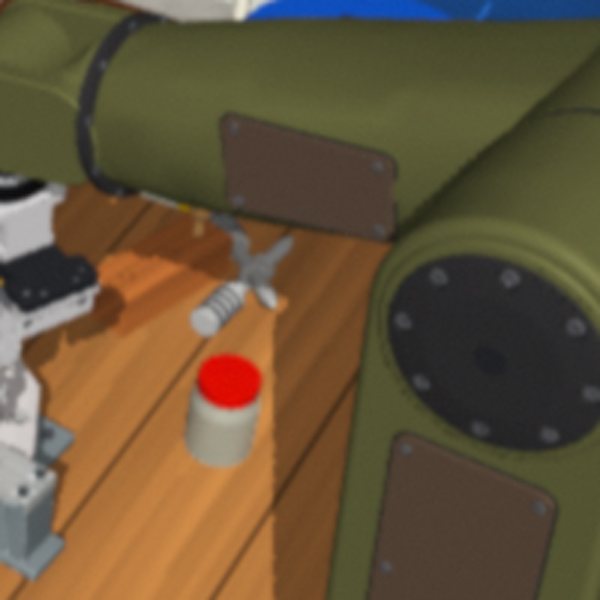

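View pics/s8.png

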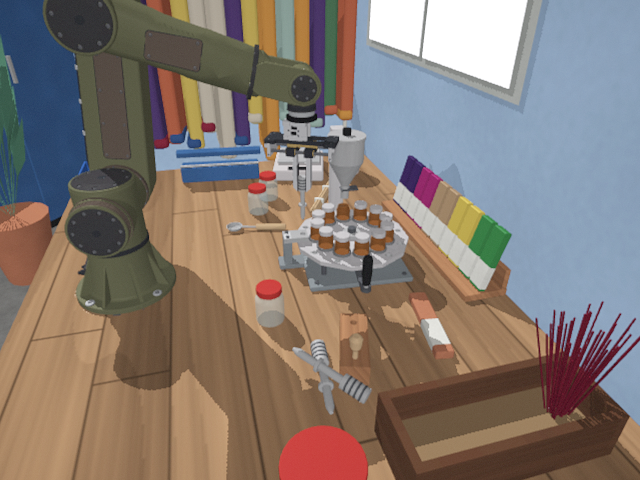

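The wrist view shows the lock hole at (319,223) and the pin's nose just behind it at (319,237), hanging straight from the fingers. The two larger decoy pins, which stood loose at the start, now lie on the bench. They were already down in the first wrist picture at 1.35 s, and the listed things appear unmoved. Next I compute the hole position.

Run:
```python
from h import *
for n,uv in [('w8.png',(319.2,223.2)),('c8.png',(326.8,252.9)),('s8.png',(250+264/5,170+318/5))]:
    c=load(n);print(n,plane(c,*uv,.097))
c=load('w8.png');g=c['img'][180:300,240:400]
gr=cv2.cvtColor(g,cv2.COLOR_RGB2GRAY)
m=((gr<135)).astype(np.uint8);m[:,:65]=0;m[:30]=0;m[55:]=0;m[:,92:]=0
k,l,st,ce=cv2.connectedComponentsWithStats(m);print(st,ce+[240,180])
# pin axis check: fit pin shank centre at side and scene: TCP proj
o=np.array([.47374573,-.02083746,.24797446])
for n in['s8.png','c8.png']:
    c=load(n);print(n,proj(c,o-[0,0,.105]),proj(c,o-[0,0,.0605]),proj(c,o+[0,0,.02]))
# listed bystander check
a=load('scene0.png');b=load('c8.png')
for u,v in[(406,226),(273,366),(228,390)]: print(dep(a,u,v).round(3),dep(b,u,v).round(3))
```

```text
w8.png [ 0.47474524 -0.01945972  0.097     ]
c8.png [ 0.47527095 -0.02224135  0.097     ]
s8.png [ 0.47271663 -0.02312994  0.097     ]
[[    0     0   160   120 18966]
 [   89    30     3     8    14]
 [   70    35    17    17   220]] [[319.50985975 239.7094274 ]
 [330.42857143 212.5       ]
 [317.95454545 223.16363636]]
s8.png (np.float64(302.76275975377297), np.float64(218.45696489226137)) (np.float64(302.5561409624769), np.float64(203.70887976057716)) (np.float64(302.16244039557665), np.float64(175.60722724091082))
c8.png (np.float64(327.3840307151465), np.float64(241.71533284010266)) (np.float64(327.7594447462039), np.float64(229.7702285901211)) (np.float64(328.4878404736455), np.float64(206.59378290687334))
[ 0.341 -0.227  0.097] [ 0.34  -0.224  0.1  ]
[0.403 0.325 0.093] [0.402 0.326 0.095]
[0.451 0.423 0.094] [0.449 0.425 0.098]
```

```bash
python3 -m creep '[[[0,0,0.3],0,0.1],[[0,0,0.6],0,0.1],[[0,0,0.8],0,0.1],[[0,0,0.8],0,0.1],[[0,0,0.8],0,0.1]]'
python3 - <<'E'
from h import *
c=cam('wrist');save(c,'w9.png');o=c['obs']['ee_pos'];print(o,c['obs']['eef_rot'],c['obs']['force'])
s=cam('side');save(s,'s9.png');d=cam('scene');save(d,'c9.png')
A=lambda i,u,v,w,h:cv2.resize(i['img'][v:v+h,u:u+w,::-1],(400,300),interpolation=2)
cv2.imwrite('pics/m9.png',np.vstack([np.hstack([A(c,280,200,80,60),A(s,278,205,60,45)]),np.hstack([A(d,297,230,60,45),A(d,277,200,100,75)])]))
for k in(c,s,d): print(proj(k,o-[0,0,.105]),[np.round(np.subtract(proj(k,np.array(o)-[0,0,.105]+e),proj(k,o-[0,0,.105])),2) for e in([.01,0,0],[0,.01,0],[0,0,.01])])
E
```

```text
time_s: 18.85
ee_pos: [0.4741, -0.0218, 0.2088]
eef_rot: [3.141, -0.0, 1.102]
force: [0.4, 0.2, -0.7]
grip_width: 0.0217
[ 0.47413853 -0.0217936   0.20878334] [ 3.14146390e+00 -5.01212428e-05  1.10228289e+00] [ 0.38319435  0.24512245 -0.74118508]
(np.float64(318.7042834328814), np.float64(239.16582550712548)) [array([12.13, -5.93]), array([ -6.17, -11.76]), array([-0.01,  3.67])]
(np.float64(303.15950522446775), np.float64(231.16236870969135)) [array([ 3.54, -0.46]), array([-0.85, -1.75]), array([-0.04, -3.17])]
(np.float64(327.12972612480314), np.float64(251.4807567036003)) [array([-3.22, -1.52]), array([-1.98,  2.4 ]), array([ 0.08, -2.53])]
```

View pics/m9.png

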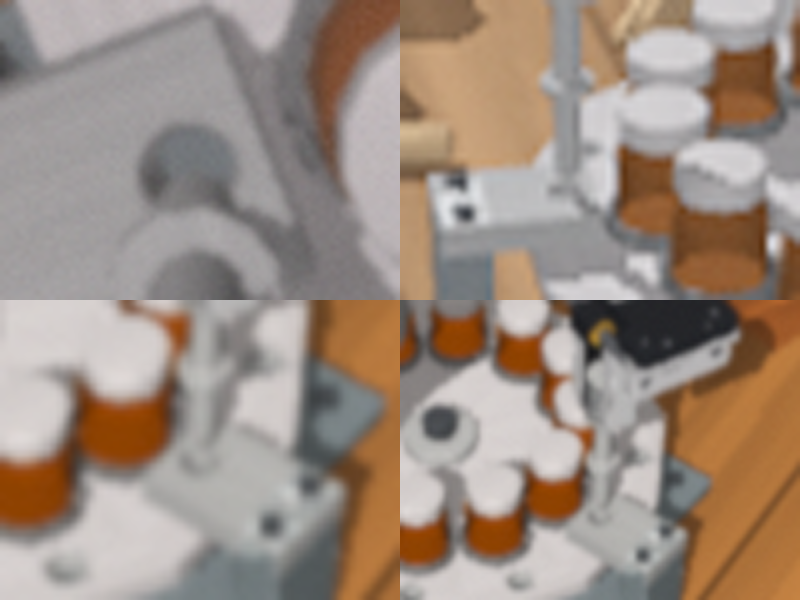

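In the wrist view the nose sits about 2 mm short of the hole centre at (317.4,233.6) along +y. The side and scene views are coarser and say about 0. I'll shift 2 mm, lower until the nose is just above the ear, and look again.

```bash
python3 -m creep '[[[0.04,-0.02,0.05],0,0.1],[[0.04,-0.02,0.1],0,0.1],[[0.04,-0.02,0.1],0,0.1],[[0.04,-0.02,0.1],0,0.1]]'
python3 - <<'E'
from h import *
c=cam('wrist');save(c,'w10.png');o=c['obs']['ee_pos'];print(o,c['obs']['eef_rot'],c['obs']['force'])
s=cam('side');save(s,'s10.png');d=cam('scene');save(d,'c10.png')
A=lambda i,u,v,w,h:cv2.resize(i['img'][v:v+h,u:u+w,::-1],(400,300),interpolation=2)
cv2.imwrite('pics/m10.png',np.vstack([np.hstack([A(c,280,200,80,60),A(s,278,205,60,45)]),np.hstack([A(d,297,230,60,45),A(c,300,220,40,30)])]))
for k in(c,s,d): print(proj(k,o-[0,0,.105]))
E
```

```text
time_s: 19.4
ee_pos: [0.4739, -0.0192, 0.2034]
eef_rot: [-3.142, 0.0, 1.103]
force: [-0.1, -0.5, -1.2]
grip_width: 0.0214
[ 0.47394766 -0.0191598   0.20342041] [-3.14151472e+00  7.99314148e-05  1.10301141e+00] [-0.10180925 -0.46413969 -1.15735825]
(np.float64(318.73314534549326), np.float64(239.14780559287635))
(np.float64(302.8908174600265), np.float64(232.394365493186))
(np.float64(326.6306349784221), np.float64(253.4821429193193))
```

View pics/m10.png

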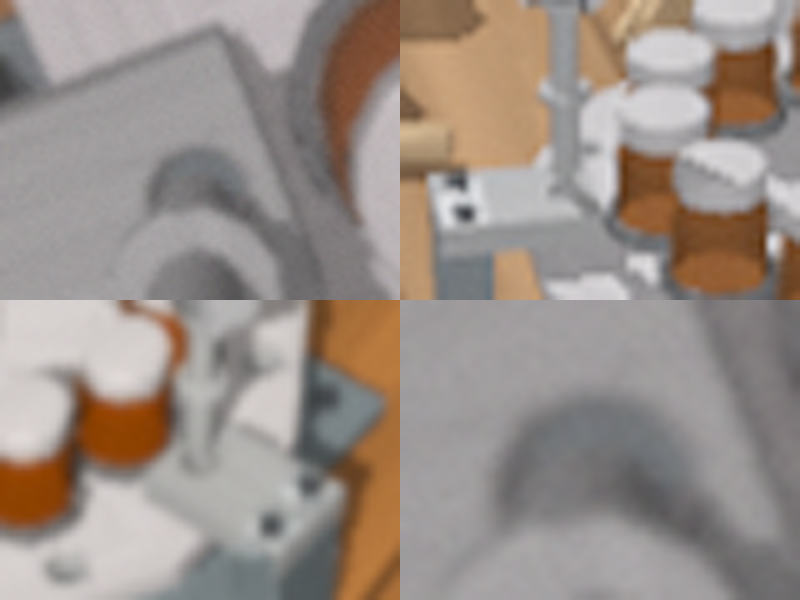

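The nose now projects at (318.7,238.6) and the hole centre is at about (319.6,239), less than 1 mm off. I'll insert slowly, watching the force.

```bash
python3 -m creep '[[[0,0.008,0.06],0,0.1],[[0,0.008,0.12],0,0.1],[[0,0.008,0.18],0,0.1],[[0,0.008,0.24],0,0.1],[[0,0.008,0.3],0,0.1],[[0,0.008,0.3],0,0.1]]'
```

```text
time_s: 20.15
ee_pos: [0.4741, -0.0194, 0.188]
eef_rot: [-3.141, 0.0, 1.103]
force: [0.8, 0.6, -1.0]
grip_width: 0.0214
```

```bash
python3 -m creep '[[[0,0,0.08],0,0.1],[[0,0,0.16],0,0.1],[[0,0,0.24],0,0.1],[[0,0,0.32],0,0.1],[[0,0,0.40],0,0.1],[[0,0,0.46],0,0.1],[[0,0,0.46],0,0.1]]'; python3 -m creep '[[[0,0,0.04],0,0.1],[[0,0,0.08],0,0.1],[[0,0,0.12],0,0.1],[[0,0,0.12],0,0.1]]'
```

```text
time_s: 20.85
ee_pos: [0.4742, -0.0195, 0.1649]
eef_rot: [-3.141, 0.0, 1.103]
force: [0.5, -4.3, -4.2]
grip_width: 0.0211
time_s: 21.25
ee_pos: [0.4747, -0.0193, 0.1604]
eef_rot: [3.14, -0.001, 1.103]
force: [-3.1, -2.7, 13.5]
grip_width: 0.0212
```

The collar has seated at z = 0.1604, where 0.160 was expected, with 13.5 N of upward reaction. I'll release and rise.

```bash
python3 -m creep '[[[0,0,-0.01],0,0.3],[[0,0,-0.01],0,0.45],[[0,0,-0.01],0,0.5],[[0,0,-0.01],0,0.5],[[0,0,-0.5],0,0.5],[[0,0,-1],0,0.5],[[0,0,-1.5],0,0.5],[[0,0,-1.8],0,0.5],[[0,0,-1.8],0,0.5]]'
python3 - <<'E'
from h import *
c=cam('wrist');save(c,'w11.png');o=c['obs']['ee_pos'];print(o,c['obs']['force'])
s=cam('side');save(s,'s11.png');d=cam('scene');save(d,'c11.png')
A=lambda i,u,v,w,h:cv2.resize(i['img'][v:v+h,u:u+w,::-1],(400,300),interpolation=2)
cv2.imwrite('pics/m11.png',np.vstack([np.hstack([A(c,200,120,240,180),A(s,270,170,160,120)]),np.hstack([A(d,210,150,200,150),A(s,278,205,60,45)])]))
for k in(s,d,c):
    P=cloud(k);g=P[(k['depth']>0)&(P[...,2]>.15)&(P[...,2]<.19)&(np.hypot(P[...,0]-.474,P[...,1]+.02)<.02)];print(len(g),g.mean(0) if len(g) else 0,g[:,2].max() if len(g) else 0)
for k in(s,):
    P=cloud(k);g=P[(k['depth']>0)&(P[...,2]>.07)&(np.hypot(P[...,0]-.576,P[...,1]+.246)<.03)];print('handle',(g.min(0)+g.max(0))/2)
E
```

```text
time_s: 22.15
ee_pos: [0.4749, -0.0194, 0.2511]
eef_rot: [3.139, -0.001, 1.103]
force: [0.1, -1.3, -0.2]
grip_width: 0.0469
[ 0.47492851 -0.01936061  0.25107393] [ 0.05179828 -1.30343927 -0.2247871 ]
119 [ 0.47107613 -0.02491992  0.16937351] 0.18324474629856236
115 [ 0.47265204 -0.01616134  0.17175549] 0.1846166453332556
1195 [ 0.47576573 -0.0169655   0.17626582] 0.18175232872483463
handle [ 0.57452983 -0.2485515   0.1095142 ]
```

View pics/m11.png

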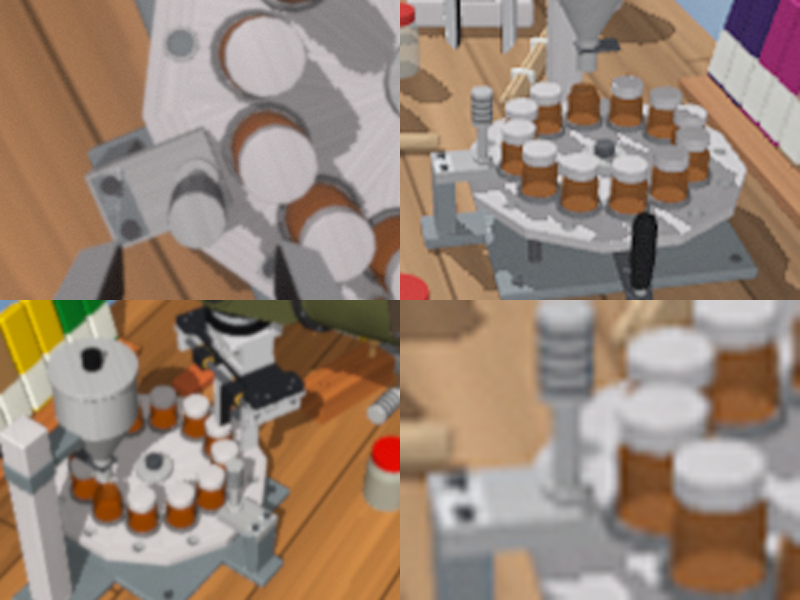

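```bash
python3 -c "
from h import *
print(ctrl.hand_in())"
```

```text
the job is handed in; nothing more can be done
None
```

The job is handed in: the open jar is under the spout, and the smallest lock pin is pushed home through the bracket and plate and released. It reports no verdict.

- **Lever:** I pulled it four times, each time to its stop, where the side force rose to about 40 N. After each pull I let it right back. The first stroke took up a part-station remainder.
- **Pin:** The collar seated with the grip at 160.4 mm above the bench, against 160 mm expected, and 13.5 N of reaction. After I let go, the pin's top measured 182 to 185 mm in the three cameras, where 180 mm is expected; individual depth readings are only good to a few mm.
- **Last checks:** The pictures show the jar under the spout, the lever at its rest position and the gripper clear above everything.
- **Disagreement:** Before insertion, the side and scene cameras placed the lock hole about 2 to 3 mm from where the wrist camera did. I followed the wrist camera, and the pin went in with under 5 N sideways.
- **Failed:** The two larger decoy pins stood loose at the start and now lie on the bench. They were already down in my first picture after the opening move (1.35 s). I don't know whether they fell by themselves or the arm touched them, and I did not set them up again. The three jars measured within 4 mm of where they started. I checked the pack, scoop and sheaf only by eye, and they looked unmoved.

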